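# Close the lid of the calibration-weight case softly

## Task

Close the weight case using only the outside of the fingers: tip its standing lid over towards the yellow tab's side until it falls by itself, catch the falling lid from below on a finger so that it stops part-way, then lower it slowly until it is fully shut, without letting it slam, and take the hand away. Do not pinch or force the lid, and leave the weights and everything else on the table where they are.

Things in the scene. Friction and masses are not known exactly. Their poses are not given: they have to be found in the camera images.
- case: Grey weight case, fixed, 130 mm (its x) by 200 mm (y) by 100 mm tall, 6 mm walls, black insert with its top 45 mm above the table. Origin at the centre of its underside. The hinge runs along y on top of its +x wall (x = +65 mm); the shut lid's tab overhangs the -x wall, towards the robot, where the front is clear for the hand.
- lid (a joint): Angle of the blue lid: 0 shut, 1.57 upright, 1.85 stop (leaning back). Lid 130 mm long from the hinge, 200 wide, 8 thick, about 0.34 kg. Damped, slightly stiff hinge: it stays standing within about 0.27 rad of upright; tipped farther towards the tab side it falls shut in some 3 to 5 s, slowly at first, 0.6 rad/s at the end. Let go even just above shut it reaches that speed at once and slams.
- lid_hinge (a point): Point on the lid's hinge axis, at the middle of its length, 100.5 mm above the table; it lies in the plane of the lid's underside.
- tab_edge (a point): Middle of the free edge of the yellow tab, on the lid's underside (facing the robot when the lid stands); 165 mm from the hinge. The tab, 70 mm wide and 8 mm thick, runs on 35 mm past the lid's free edge, so shut it overhangs the case by 35 mm. Holding the lid up here takes about 1.5 N.
- weight_a: Steel knobbed weight, 32 mm diameter, 44 mm tall, loose, standing on the insert in the case. Origin at the centre of its foot. Leave alone.
- weight_b: Steel knobbed weight, 26 mm diameter, 36 mm tall, loose, standing on the insert in the case. Origin at the centre of its foot. Leave alone.
- weight_c: Brass knobbed weight, 44 mm diameter, 62 mm tall, loose on the table beside the case. Origin at the centre of its foot. Leave alone.
- pan: Round steel pan, 240 mm diameter, 60 mm tall, loose on the table on the case's +y side. Origin at the centre of its underside. Leave alone.
- disc: White ceramic disc, 72 mm diameter, 6 mm thick, loose on the table. Origin at the centre of its underside. Leave alone.
- motor: Small square stepper motor standing on the table, 42 by 42 mm, 60 mm tall with its shaft, loose. Origin at the centre of its underside. Leave alone.
- driver: Screwdriver lying on the table, 160 mm long, about 30 mm tall, loose. Leave alone.

How it is judged:
By the outcome, as a careful person would: the job done as asked, in the order asked, and still so for the second after the job is handed in, with the robot touching nothing.
It also fails if it takes over 48 s, if anything falls off the work surface, if the arm or the gripper's body presses on something with over 40 N, if the wrist force passes 120 N, or if a joint passes its speed limit or range.

## Robot

A 6-joint arm with a two-finger parallel gripper is mounted at the origin on the work surface. World frame = base frame: x ahead of the robot, y to its left, z up, the work surface at z = 0. Lengths are in mm, angles in rad, forces in N, time in s.
With the tool pointing down it reaches from about 275 to 1000 mm from the base axis. Payload 8.4 kg.
Tool frame: the origin (TCP) lies between the finger pads; the fingertips stand 22 mm ahead of it and the grasp point (between the pads) lies 3 mm ahead of it (r.nose_length is the z of the fingertips in the tool frame, in mm); z points along the fingers, y is the line along which they close (so a half turn about z gives the same grasp; the last joint's range is limited). The gripper opens to 85 mm and grips with 20 to 120 N. Pads are 22 mm wide; open, the fingers measure 114 mm over their backs; the gripper's body (76 mm by 85 mm) begins 54 mm behind the grasp point. The pads swing forward as they close: fully open they stand 13 mm farther back than shut.
Start: joints at [-0.002, 0.353, 1.633, -0, 1.155, -0.002], TCP at [625.002, -0, 253.281] pointing down, gripper open.
Joint ranges: [-2.63, 2.63], [-0.92, 2.1], [0.06, 2.66], [-1.3, 4.44], [0, 2.69], [-3.02, 3.02]. Speed limits (rad/s): [2.22, 2.22, 2.79, 3.14, 3.14, 3.14].

## Interface

Orientations are given as [roll, pitch, yaw] about the fixed x, y, z axes, in that order (R = Rz(yaw) Ry(pitch) Rx(roll)).
In Python, from rig import r, cams gives the robot as it stands.
- The arm moves only by the shell command python3 -m handwheel 'ROWS' [FORCE]. ROWS is rows parted by semicolons, their numbers by spaces, 1 to 5 of them, each of 7 numbers: a rotation vector rx, ry, rz in rad, then dx, dy, dz in mm, then the opening from 0.0 (shut) to 1.0 (fully open); each row shifts and turns the commanded pose from where the row before left it, along the tool's axes as they then stand; what a row does not reach is not made up. A row lasts 1/12 s, in which the tool goes at most 41.7 mm and 0.125 rad, less where a joint would pass 70% of its speed; a pose out of reach is approached as far as the arm can. The fingers move at their own pace and stop on an object; FORCE is the grip in N (left out, the last holds). Time passes only in rows, so rows that do not move let the fingers close. It prints the time, the measured TCP pose, the force, the opening and the grip force at its end.
- r.sense(): the state, without advancing time (a new reading comes with each control period).
- cams.grab_frame(name): name is "scene" or "side" or "wrist"; returns the picture (384x512x3 uint8, red, green, blue); there is no depth.
- cams.camera_params(name): a dict with "fx", "fy", "cx", "cy" (pixels), "rvec" (rotation vector, rad) and "tvec" (3), from world to camera coordinates, as OpenCV has them. Camera axes: x right, y down, z forward; pixel columns grow to the right and rows downward; lengths in mm; the calibration is good to about 2 mm. A picture is of the moment at which its call begins: read the wrist's pose just before it. camera_params takes no time and is no camera call; for the wrist camera it gives the pose at the moment of the call.
- r.sign_off(): hands the job in; it is judged then, once.
The state is a dict: "clock": time; "qpos": joint angles; "qvel": joint speeds; "joint_efforts": joint torques, N m; "eef_pos": TCP position; "tcp_rot": TCP orientation; "contact_force": force on the tool from outside, world axes, zero at the start; "wrist_torque": the same for the moment, N m; "opening": opening from 0.0 (shut) to 1.0 (fully open); "grasp_force": force on a finger pad.
Only numpy, scipy, OpenCV 4.12 (cv2) and the standard library are available. Lean on these libraries where they do the work, as an engineer would, in place of code of your own. Each camera call takes 0.05 s, during which the arm holds its last target. There are 200 camera calls.

## Working session

There is one attempt and no reset: what is moved stays moved. The work goes in short steps, Python scripts to look and compute and a shell command to move; the robot and the scene stay as the last step left them, time stands still between calls to the robot, and variables do not carry over. Pictures are saved under pics/ and viewed, at most 10 in all, crops included, and the job is handed in when it is done.

```bash
ls; mkdir -p pics; python3 - <<'E'
from rig import r,cams
import cv2,numpy as np
ims=[]
for n in ["scene","side"]:
    im=cams.grab_frame(n); cv2.imwrite(f"pics/{n}0.png",im[:,:,::-1]); ims.append(im)
    p=cams.camera_params(n); print(n,{k:np.round(v,4).tolist() for k,v in p.items()})
    h=cv2.cvtColor(im,cv2.COLOR_RGB2HSV)
    for nm,lo,hi in [("yellow",(20,120,80),(35,255,255)),("blue",(100,100,50),(130,255,255))]:
        m=cv2.inRange(h,lo,hi)
        c=cv2.findContours(m,cv2.RETR_EXTERNAL,cv2.CHAIN_APPROX_SIMPLE)[0]
        for k in c:
            if cv2.contourArea(k)>60: print(nm,cv2.contourArea(k),cv2.boundingRect(k),cv2.approxPolyDP(k,3,True)[:,0].tolist())
cv2.imwrite("pics/both0.png",cv2.resize(np.hstack(ims),(800,300))[:,:,::-1])
print(r.sense())
E
```

```text
pics
scene {'fx': 384.356, 'fy': 384.356, 'cx': 258.6196, 'cy': 187.539, 'rvec': [2.2857, 0.9569, -0.3741], 'tvec': [-444.2821, -243.019, 1473.3887]}
yellow 170.0 (229, 218, 15, 21) [[233, 218], [231, 223], [235, 227], [229, 228], [236, 235], [231, 235], [240, 238], [242, 224]]
yellow 148.5 (281, 141, 17, 25) [[296, 141], [282, 156], [281, 165], [295, 151]]
blue 171.0 (297, 273, 29, 29) [[324, 274], [297, 298], [300, 301]]
blue 1004.5 (265, 137, 43, 75) [[307, 137], [286, 164], [267, 180], [266, 211], [301, 168]]
blue 2540.0 (375, 88, 73, 60) [[408, 88], [379, 111], [375, 127], [413, 147], [440, 122], [447, 106]]
blue 695.0 (264, 0, 73, 20) [[264, 0], [276, 13], [297, 4], [334, 19], [336, 0]]
side {'fx': 444.1268, 'fy': 444.1268, 'cx': 249.5042, 'cy': 194.9524, 'rvec': [0.2185, -2.868, 1.1233], 'tvec': [599.3585, 102.213, 1184.0549]}
yellow 112.5 (214, 147, 6, 31) [[214, 147], [216, 177], [219, 156]]
blue 191.0 (215, 178, 11, 57) [[219, 178], [215, 179], [225, 234]]
blue 87.0 (147, 163, 13, 25) [[159, 163], [151, 174], [149, 187]]
{'clock': 0.1, 'qpos': array([-2.41013287e-03,  3.53574297e-01,  1.63406318e+00, -3.25133012e-05,
        1.15522347e+00, -2.36530753e-03]), 'qvel': array([-0.00120611, -0.00278083, -0.00274682, -0.00048574,  0.00024454,
        0.00047046]), 'joint_efforts': array([ 4.27485766e-04, -6.06356549e+01, -3.42817569e+01, -7.40920814e-05,
        3.91241178e-03, -4.99377973e-05]), 'eef_pos': array([ 6.24590641e+02, -1.48845435e-02,  2.52638152e+02]), 'tcp_rot': array([-3.14032429e+00,  2.67292684e-05,  1.57076466e+00]), 'contact_force': array([0.34544449, 0.18936431, 0.85293956]), 'wrist_torque': array([ 0.04364072, -0.03499212,  0.00389068]), 'grasp_force': 0.0, 'opening': 1.0017964299981441}
```

View pics/scene0.png

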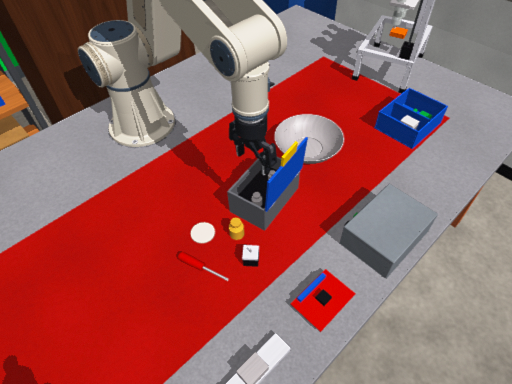

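View pics/side0.png

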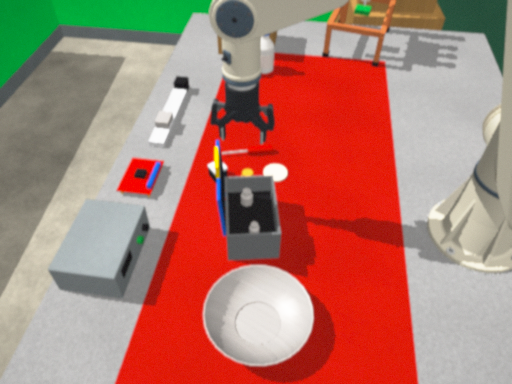

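The scene picture shows the case at about (265,195), with the standing blue lid at (287,175) and the yellow tab at (289,153). The side picture shows the case rim from (224,177) to (279,237), with the lid nearly edge-on at u≈218. I'll zoom in for the corners.

```bash
python3 - <<'E'
import cv2,numpy as np
a=cv2.imread("pics/scene0.png")[120:240,215:315]; b=cv2.imread("pics/side0.png")[130:250,200:300]
f=lambda x:cv2.resize(x,None,fx=4,fy=4,interpolation=cv2.INTER_CUBIC)
o=np.hstack([f(a),f(b)])
for k in range(0,800,40): cv2.putText(o,str((215+k//4) if k<400 else 200+(k-400)//4),(k,8),0,.3,(255,255,255)); cv2.line(o,(k,10),(k,14),(255,255,255))
for k in range(0,480,40):
    cv2.putText(o,str(120+k//4),(0,k+4),0,.3,(0,255,255)); cv2.putText(o,str(130+k//4),(400,k+4),0,.3,(0,255,255))
cv2.imwrite("pics/zoom0.png",o)
E
```

```text
(no output)
```

View pics/zoom0.png

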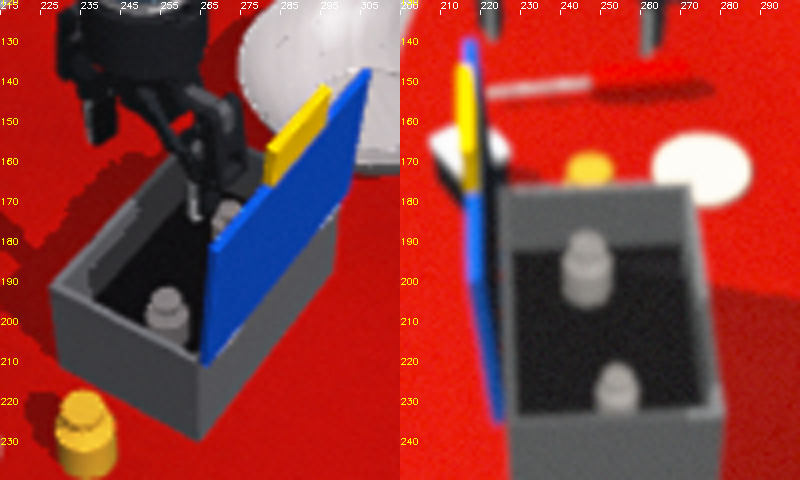

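```bash
cat > geo.py <<'E'
import cv2,numpy as np
from rig import r,cams
P={n:cams.camera_params(n) for n in("scene","side")}
def ray(n,uv,p=None):
    p=p or P[n]; R=cv2.Rodrigues(np.array(p["rvec"],float))[0]; t=np.array(p["tvec"],float)
    d=R.T@np.array([(uv[0]-p["cx"])/p["fx"],(uv[1]-p["cy"])/p["fy"],1]); return -R.T@t,d/np.linalg.norm(d)
def onz(n,uv,z): c,d=ray(n,uv); return c+d*(z-c[2])/d[2]
def tri(a,b):
    (c1,d1),(c2,d2)=ray("scene",a),ray("side",b)
    s=np.linalg.lstsq(np.c_[d1,-d2],c2-c1,rcond=None)[0]; p,q=c1+s[0]*d1,c2+s[1]*d2; return (p+q)/2,np.linalg.norm(p-q)
def proj(n,X):
    p=P[n]; K=np.array([[p["fx"],0,p["cx"]],[0,p["fy"],p["cy"]],[0,0,1]]); return cv2.projectPoints(np.array([X],float),np.array(p["rvec"],float),np.array(p["tvec"],float),K,None)[0].ravel()
E
python3 - <<'E'
from geo import *
np.set_printoptions(precision=1,suppress=True)
for uv in [(225,176.5),(272.5,176),(281,233.5),(227.5,233.7)]: print("side rim",onz("side",uv,100))
for uv in [(227.5,192),(265,210)]: print("scene rim",onz("scene",uv,100))
print("lid+y top",tri((307,137.5),(217,178.7)))
print("lid-y top",tri((267.5,180),(217.5,140)))
print("scene hinge-y outer",onz("scene",(265.7,211),100))
print("side hinge+y outer",onz("side",(225,235),100))
for n in P: print(n,ray(n,(256,192)))
for uv in [(275,165)]: print("disc",onz("side",(200+700/4,130+170/4),6))
print("brass",onz("side",(247,172),50),onz("scene",(236,229),31)); print("pan scene",onz("scene",(309,137),30))
E
```

```text
side rim [674.4 -11.3 100. ]
side rim [549.2 -32.5 100. ]
side rim [506.7 157.2 100. ]
side rim [632.3 177.1 100. ]
scene rim [552.5 -40.8 100. ]
scene rim [676.   -9.6 100. ]
lid+y top (array([660.4, 156.9, 257.2]), np.float64(14.33001727249631))
lid-y top (array([685.2,  -6.2, 230.5]), np.float64(3.868249518164821))
scene hinge-y outer [679.8 -10.7 100. ]
side hinge+y outer [637.5 181.9 100. ]
scene (array([1136.8, -459.2,  961.4]), array([-0.5,  0.4, -0.8]))
side (array([484. , 811.3, 937.6]), array([ 0.1, -0.7, -0.7]))
disc [ 254.3 -188.9    6. ]
brass [627.  -87.9  50. ] [628.3 -81.7  31. ]
pan scene [519.6 365.1  30. ]
```

```bash
cat >> geo.py <<'E'
from scipy.spatial.transform import Rotation as Ro
C=np.array([590.6,72.6,0.]); psi=0.19
A=np.c_[[np.cos(psi),np.sin(psi),0],[-np.sin(psi),np.cos(psi),0],[0,0,1]]   # case axes
def W(l): return C+A@np.array(l,float)
def L(w): return A.T@(np.array(w)-C)
def Rt(az,tilt):  # tool z at azimuth az (case frame), tilt below horizontal, y up
    h=A@np.array([np.cos(az),np.sin(az),0]); z=np.cos(tilt)*h-np.sin(tilt)*np.array([0,0,1.]); y=np.sin(tilt)*h+np.cos(tilt)*np.array([0,0,1.])
    return np.c_[np.cross(y,z),y,z]
RC=Rt(np.radians(49),np.radians(20))
def cur(): s=r.sense(); return s,Ro.from_euler("xyz",s["tcp_rot"]).as_matrix(),np.array(s["eef_pos"])
def plan(tip,R2=None,n=None):   # tip = fingertip centre in case frame
    s,R,p=cur(); R2=R if R2 is None else R2
    p2=W(tip)-22*R2[:,2]; v=Ro.from_matrix(R.T@R2).as_rotvec(); a=np.linalg.norm(v)
    n=n or int(max(np.ceil(a/.12),np.ceil(np.linalg.norm(p2-p)/40),1)); dw=(p2-p)/n
    print("rows",n,"rot",a.round(2),"world d",(p2-p).round(0))
    for i in range(n):
        print(*np.round(v/n,4),*np.round(Ro.from_rotvec(v*i/n).as_matrix().T@R.T@dw,1),0)
def where():
    s,R,p=cur(); print("t",round(s["clock"],2),"tip(case)",L(p+22*R[:,2]).round(1),"d",(A.T@R[:,2]).round(2),"u",(A.T@R[:,1]).round(2),"q",s["qpos"].round(2),"F",s["contact_force"].round(1),"op",round(s["opening"],2))
E
python3 -m handwheel '0 0 0 0 0 -25 0; 0 0 0 0 -30 -25 0; 0 0 0 -10 -40 0 0; 0 0 0 -10 -40 0 0; 0 0 0 -10 -40 0 0' 20
python3 - <<'E'
from geo import *
where(); plan([-130,-70,200],RC)
E
```

```text
clock: 0.52
eef_pos: [473.3, -30.1, 303.0]
tcp_rot: [-3.141, 0.0, 1.571]
contact_force: [0.6, -0.4, 0.1]
opening: 0.299
grasp_force: 0.0
t 0.52 tip(case) [-134.6  -78.7  281. ] d [-0. -0. -1.] u [ 0.98 -0.19 -0.  ] q [-0.07  0.06  1.89 -0.    1.19 -0.07] F [ 0.6 -0.4  0.1] op 0.3
rows 14 rot 1.56 world d [ -7.  -8. -95.]
-0.0788 0.0454 -0.0648 -0.6 -0.5 6.8 0
-0.0788 0.0454 -0.0648 -0.9 -1.1 6.7 0
-0.0788 0.0454 -0.0648 -1.1 -1.7 6.6 0
-0.0788 0.0454 -0.0648 -1.2 -2.3 6.4 0
-0.0788 0.0454 -0.0648 -1.3 -2.9 6.1 0
-0.0788 0.0454 -0.0648 -1.4 -3.4 5.8 0
-0.0788 0.0454 -0.0648 -1.4 -4.0 5.4 0
-0.0788 0.0454 -0.0648 -1.4 -4.5 5.0 0
-0.0788 0.0454 -0.0648 -1.3 -4.9 4.6 0
-0.0788 0.0454 -0.0648 -1.2 -5.4 4.1 0
-0.0788 0.0454 -0.0648 -1.0 -5.7 3.7 0
-0.0788 0.0454 -0.0648 -0.8 -6.1 3.2 0
-0.0788 0.0454 -0.0648 -0.5 -6.3 2.6 0
-0.0788 0.0454 -0.0648 -0.2 -6.5 2.1 0
```

```bash
python3 -m handwheel '-.079 .045 -.065 -1 -1 7 0; -.079 .045 -.065 -1 -1 7 0; -.079 .045 -.065 -1 -2 7 0; -.079 .045 -.065 -1 -2 6 0; -.079 .045 -.065 -1 -3 6 0' >/dev/null; python3 -c "
from geo import *
where()"
```

```text
t 0.93 tip(case) [-129.1  -76.3  250.5] d [ 0.37  0.19 -0.91] u [0.92 0.08 0.39] q [-0.31 -0.02  2.12  0.48  0.86 -0.91] F [-0.9  1.2 -0.3] op -0.0
```

```bash
python3 -m handwheel '-.079 .045 -.065 -1 -3 6 0; -.079 .045 -.065 -1 -4 5 0; -.079 .045 -.065 -1 -4 5 0; -.079 .045 -.065 -1 -5 5 0; -.079 .045 -.065 -1 -5 4 0' >/dev/null; python3 -c "
from geo import *
where()"; python3 -m handwheel '-.079 .045 -.065 -1 -6 4 0; -.079 .045 -.065 -1 -6 3 0; -.079 .045 -.065 0 -6 3 0; -.079 .045 -.065 0 -6 2 0;0 0 0 0 0 0 0' >/dev/null; python3 -c "
from geo import *
where();plan([-130,-70,200],RC);plan([-83,-5,80],RC)"
```

```text
t 1.35 tip(case) [-130.   -70.3  227.9] d [ 0.55  0.41 -0.72] u [0.71 0.23 0.67] q [-0.56  0.1   2.24  1.    0.94 -1.82] F [ 0.1  0.4 -1. ] op 0.0
t 1.77 tip(case) [-135.7  -67.6  204.6] d [ 0.62  0.64 -0.46] u [0.39 0.26 0.88] q [-0.74  0.39  2.24  1.19  1.23 -2.5 ] F [-0.5 -0.7 -1.1] op 0.0
rows 2 rot 0.18 world d [ 6. -3. -7.]
-0.0636 0.0286 -0.0581 -3.7 -2.6 2.2 0
-0.0636 0.0286 -0.0581 -3.6 -3.0 1.9 0
rows 4 rot 0.18 world d [  40.   70. -127.]
-0.0318 0.0143 -0.0291 -0.6 -19.0 32.5 0
-0.0318 0.0143 -0.0291 -0.5 -20.0 31.9 0
-0.0318 0.0143 -0.0291 -0.4 -21.0 31.2 0
-0.0318 0.0143 -0.0291 -0.2 -22.0 30.5 0
```

```bash
python3 -m handwheel '-.064 .029 -.058 -4 -3 2 0; -.064 .029 -.058 -4 -3 2 0; 0 0 0 0 0 0 0' >/dev/null; python3 -c "
from geo import *
where();plan([-95,-15,85])"
```

```text
t 2.02 tip(case) [-128.5  -70.7  201.4] d [ 0.62  0.71 -0.35] u [0.23 0.26 0.94] q [-0.76  0.51  2.19  1.21  1.35 -2.7 ] F [-1.   0.2 -0. ] op -0.0
rows 4 rot 0.0 world d [  22.   61. -116.]
0.0 0.0 0.0 2.8 -21.8 25.1 0
0.0 0.0 0.0 2.8 -21.8 25.1 0
0.0 0.0 0.0 2.8 -21.8 25.1 0
0.0 0.0 0.0 2.8 -21.8 25.1 0
```

```bash
python3 -m handwheel '0 0 0 3 -22 25 0; 0 0 0 3 -22 25 0; 0 0 0 3 -22 25 0; 0 0 0 3 -22 25 0; 0 0 0 0 0 0 0' >/dev/null; python3 - <<'E'
from geo import *
where()
ims=[cams.grab_frame(n) for n in("scene","side")]
f=lambda x:cv2.resize(x,(400,400),interpolation=cv2.INTER_CUBIC)
o=np.hstack([f(ims[0][100:260,180:340]),f(ims[1][110:270,180:340])]); cv2.imwrite("pics/low.png",o[:,:,::-1])
E
```

```text
t 2.43 tip(case) [-96.9 -11.4  82.2] d [ 0.61  0.71 -0.35] u [0.23 0.26 0.94] q [-0.61  0.78  2.22  1.43  1.23 -2.98] F [-0.7  0.5 -0.2] op 0.0
```

View pics/low.png

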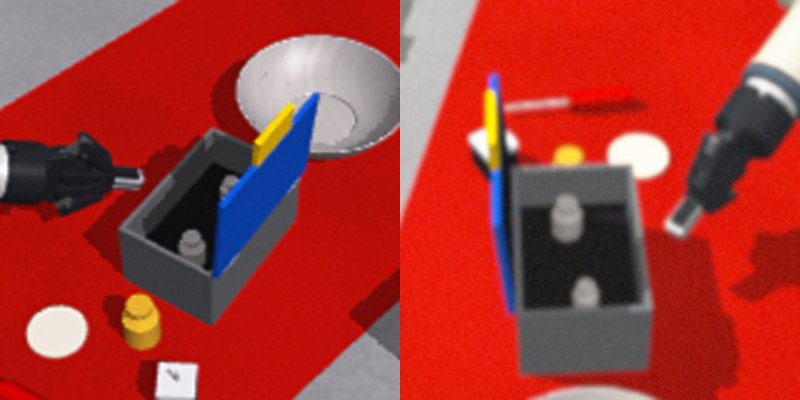

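The finger in the picture sits at about (680,228), in front of the case's wall and clear of it, and the lid still stands. Joint 6 is near its limit here, so I'll roll the tool back 0.45 rad while going round to the back of the lid.

```bash
python3 -m handwheel '0 0 .11 0 30 -28 0; 0 0 .11 0 30 -28 0; 0 0 .11 0 30 -28 0; 0 0 .11 0 30 -28 0; 0 0 0 0 0 0 0' >/dev/null; python3 - <<'E'
from geo import *
where(); s,R,p=cur(); print("world->tool: ex",(R.T@A[:,0]).round(2),"ey",(R.T@A[:,1]).round(2),"ez",R.T[:,2].round(2))
plan([-20,-200,230]); 
E
```

```text
t 2.95 tip(case) [-121.1  -73.5  228.7] d [ 0.62  0.7  -0.35] u [ 0.5  -0.02  0.87] q [-0.75  0.45  2.18  1.21  1.37 -2.23] F [ 1.2 -0.8 -0.1] op -0.0
world->tool: ex [-0.6   0.5   0.62] ey [ 0.71 -0.02  0.7 ] ez [ 0.36  0.87 -0.35]
rows 5 rot 0.0 world d [ 123. -105.    1.]
0.0 0.0 0.0 -30.1 10.7 -5.3 0
0.0 0.0 0.0 -30.1 10.7 -5.3 0
0.0 0.0 0.0 -30.1 10.7 -5.3 0
0.0 0.0 0.0 -30.1 10.7 -5.3 0
0.0 0.0 0.0 -30.1 10.7 -5.3 0
```

```bash
python3 -m handwheel '0 0 0 -30 11 -5 0; 0 0 0 -30 11 -5 0; 0 0 0 -30 11 -5 0; 0 0 0 -30 11 -5 0; 0 0 0 -30 11 -5 0' >/dev/null;  python3 -m handwheel '0 0 0 -22 13 26 0; 0 0 0 -22 13 26 0; 0 0 0 -22 13 26 0; 0 0 0 -22 13 26 0; 0 0 0 0 0 0 0' >/dev/null; python3 - <<'E'
from geo import *
where(); plan([125,-92,200]); 
E
```

```text
t 3.78 tip(case) [ 129.3 -182.7  204.3] d [ 0.62  0.71 -0.34] u [ 0.5  -0.01  0.87] q [-0.55  0.74  1.62  1.3   1.34 -1.94] F [-1.4  0.   0.9] op 0.0
rows 3 rot 0.0 world d [-21.  88.  -4.]
0.0 0.0 0.0 21.7 -2.3 21.0 0
0.0 0.0 0.0 21.7 -2.3 21.0 0
0.0 0.0 0.0 21.7 -2.3 21.0 0
```

```bash
python3 -m handwheel '0 0 0 22 -2 21 0; 0 0 0 22 -2 21 0; 0 0 0 22 -2 21 0; 0 0 0 0 0 0 0' >/dev/null; python3 - <<'E'
from geo import *
where(); plan([105,-90,200])
ims=[cams.grab_frame(n) for n in("scene","side")]
f=lambda x:cv2.resize(x,(400,400),interpolation=cv2.INTER_CUBIC)
o=np.hstack([f(ims[0][110:250,200:340]),f(ims[1][100:240,180:320])]); cv2.imwrite("pics/behind.png",o[:,:,::-1])
E
```

```text
t 4.12 tip(case) [118.6 -87.1 200.7] d [ 0.61  0.71 -0.34] u [ 0.5  -0.01  0.87] q [-0.45  0.68  1.78  1.4   1.26 -2.02] F [ 0.5  0.5 -0.3] op 0.0
rows 1 rot 0.0 world d [-13.  -5.  -1.]
0.0 0.0 0.0 6.0 -7.4 -10.2 0
```

View pics/behind.png

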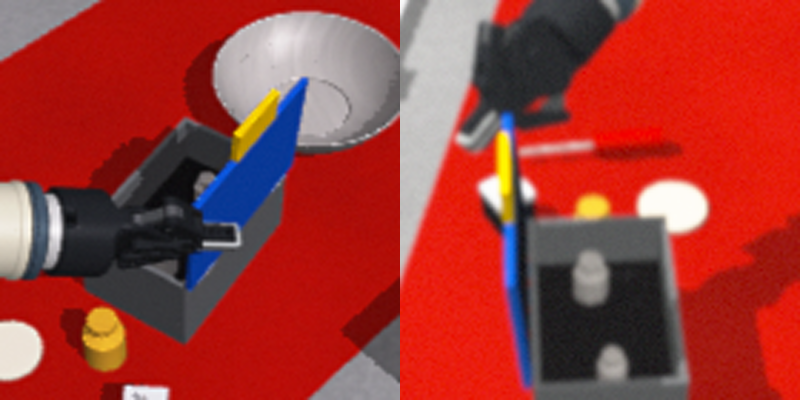

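The finger (about (225,238) on the left, (475,130) on the right) is behind the lid's -y edge, and the body is clear of it. Now I'll pull towards the robot in small steps.

```bash
python3 -m handwheel '0 0 0 3 -2.5 -3 0; 0 0 0 3 -2.5 -3 0; 0 0 0 3 -2.5 -3 0; 0 0 0 3 -2.5 -3 0; 0 0 0 3 -2.5 -3 0' ; cat > ang.py <<'E'
from geo import *
def lid(out=False):
    """lid angle from tab top/hinge-parallel edges: compare the scene yellow blob with points on the tab arc"""
    im=cams.grab_frame("side"); h=cv2.cvtColor(im,cv2.COLOR_RGB2HSV); m=cv2.inRange(h,(22,150,80),(34,255,255))
    best=None
    for k in cv2.findContours(m,cv2.RETR_EXTERNAL,cv2.CHAIN_APPROX_NONE)[0]:
        mo=cv2.moments(k)
        if mo["m00"]<25: continue
        uv=(mo["m10"]/mo["m00"],mo["m01"]/mo["m00"])
        c,d=ray("side",uv); o=A.T@(c-C); d=A.T@d; s=-o[1]/d[1]; q=o+s*d   # meet plane ly=0
        v=q-np.array([65,0,100.5]); rad=np.hypot(v[0],v[2]); print("yellow",np.round(uv,1),"area",mo["m00"],"r",rad.round(0),"angle",np.arctan2(v[2],-v[0]).round(3))
E
python3 -c "
from ang import *
where();lid()"
```

```text
clock: 4.63
eef_pos: [692.1, -18.3, 206.0]
tcp_rot: [1.947, -0.369, 2.47]
contact_force: [3.2, -2.2, 2.0]
opening: -0.0
grasp_force: 1.8
t 4.63 tip(case) [ 96.1 -92.9 198.5] d [ 0.62  0.71 -0.34] u [ 0.5  -0.02  0.87] q [-0.48  0.66  1.82  1.39  1.27 -2.05] F [ 3.2 -2.2  2. ] op -0.0
yellow [246.9 172.2] area 32.5 r 122.0 angle 1.113
yellow [221.1 161.3] area 79.0 r 146.0 angle 1.603
```

```bash
python3 -m handwheel '0 0 0 3 -2.5 -3 0; 0 0 0 3 -2.5 -3 0; 0 0 0 3 -2.5 -3 0; 0 0 0 3 -2.5 -3 0; 0 0 0 3 -2.5 -3 0' ; 
python3 -c "
from ang import *
where();lid()"
```

```text
clock: 5.1
eef_pos: [667.6, -22.3, 204.8]
tcp_rot: [1.949, -0.37, 2.47]
contact_force: [3.3, -3.8, -1.9]
opening: -0.005
grasp_force: 2.0
t 5.1 tip(case) [ 71.3 -92.2 197.2] d [ 0.62  0.71 -0.34] u [ 0.5  -0.01  0.87] q [-0.5   0.65  1.86  1.38  1.28 -2.08] F [ 3.3 -3.8 -1.9] op -0.01
yellow [246.9 172.1] area 31.5 r 122.0 angle 1.113
yellow [238.1 161.4] area 125.5 r 148.0 angle 1.34
```

```bash
python3 -m handwheel '0 0 0 3 -2.5 -3 0; 0 0 0 3 -2.5 -3 0; 0 0 0 3 -2.5 -3 0; 0 0 0 3 -2.5 -3 0;0 0 0 -8 0 -8 0' ; 
python3 -c "
from ang import *
where();lid()"
```

```text
clock: 5.57
eef_pos: [648.3, -34.7, 204.6]
tcp_rot: [1.948, -0.373, 2.475]
contact_force: [0.4, 0.5, 0.1]
opening: 0.004
grasp_force: 0.0
t 5.57 tip(case) [  49.9 -100.6  197.1] d [ 0.61  0.71 -0.34] u [ 0.5  -0.01  0.87] q [-0.54  0.64  1.88  1.35  1.3  -2.09] F [0.4 0.5 0.1] op 0.0
yellow [251.8 165.1] area 195.0 r 147.0 angle 1.11
```

Lid is at 1.11 rad and out of contact, so I'll go round to the front.

```bash
python3 -m handwheel '0 0 0 -29 1 -29 0; 0 0 0 -10 -12 -36 0; 0 0 0 22 -18 -22 0; 0 0 0 22 -18 -22 0; 0 0 0 22 -18 -22 0' >/dev/null
python3 -c "
from ang import *
where();lid(); plan([-125,-140,175]);plan([-62,3,157])"
```

```text
t 6.03 tip(case) [ -79.5 -175.9  195.6] d [ 0.62  0.71 -0.34] u [ 0.5  -0.01  0.87] q [-0.8   0.61  1.95  1.15  1.42 -2.18] F [ 0.1 -0.5 -0.5] op -0.0
yellow [255.  166.3] area 210.0 r 147.0 angle 1.053
rows 2 rot 0.0 world d [-46.  26. -20.]
0.0 0.0 0.0 20.7 -19.1 3.2 0
0.0 0.0 0.0 20.7 -19.1 3.2 0
rows 5 rot 0.0 world d [-11. 179. -38.]
0.0 0.0 0.0 19.5 -4.9 30.6 0
0.0 0.0 0.0 19.5 -4.9 30.6 0
0.0 0.0 0.0 19.5 -4.9 30.6 0
0.0 0.0 0.0 19.5 -4.9 30.6 0
0.0 0.0 0.0 19.5 -4.9 30.6 0
```

```bash
python3 -m handwheel '0 0 0 21 -19 3 0; 0 0 0 21 -19 3 0; 0 0 0 14 3 36 0; 0 0 0 14 3 36 0; 0 0 0 14 3 36 0' >/dev/null
python3 -c "
from ang import *
where();lid();plan([-62,3,157])"
```

```text
t 6.5 tip(case) [-72.8 -35.1 161.7] d [ 0.62  0.71 -0.34] u [ 0.5  -0.02  0.87] q [-0.61  0.6   2.18  1.37  1.27 -2.37] F [0.6 1.4 0.2] op -0.0
yellow [259. 168.] area 224.0 r 147.0 angle 0.977
rows 1 rot 0.0 world d [ 5. 33. -4.]
0.0 0.0 0.0 13.8 1.4 30.5 0
```

```bash
python3 -m handwheel '0 0 0 14 1 30 0; 0 0 0 0 0 0 0; 0 0 0 0 0 0 0; 0 0 0 0 0 0 0;0 0 0 0 0 0 0' >/dev/null
python3 -c "
from ang import *
where();lid();plan([-62,3,157])"
```

```text
t 6.97 tip(case) [-62.4  -5.  157.6] d [ 0.62  0.71 -0.34] u [ 0.5  -0.01  0.87] q [-0.55  0.6   2.2   1.43  1.25 -2.39] F [0.1 0.  0.8] op -0.0
yellow [264.  170.8] area 241.5 r 147.0 angle 0.874
rows 1 rot 0.0 world d [-1.  8. -1.]
0.0 0.0 0.0 5.3 -0.5 6.2 0
```

```bash
python3 -m handwheel '0 0 0 5 0 6 0; 0 0 0 0 0 0 0; 0 0 0 0 0 0 0; 0 0 0 0 0 0 0;0 0 0 0 0 0 0' |tail -3
python3 -c "
from ang import *
where();lid()"
python3 -m handwheel '0 0 0 0 0 0 0; 0 0 0 0 0 0 0; 0 0 0 0 0 0 0; 0 0 0 0 0 0 0' |tail -3
python3 -c "
from ang import *
where();lid()"
python3 -m handwheel '0 0 0 0 0 0 0; 0 0 0 0 0 0 0; 0 0 0 0 0 0 0;0 0 0 0 0 0 0' |tail -3
python3 - <<'E'
from ang import *
where();lid()
ims=[cams.grab_frame(n) for n in("scene","side")]
f=lambda x:cv2.resize(x,(400,400),interpolation=cv2.INTER_CUBIC)
o=np.hstack([f(ims[0][110:250,180:320]),f(ims[1][120:260,190:330])]); cv2.imwrite("pics/catch.png",o[:,:,::-1])
E
```

```text
contact_force: [-0.2, 0.6, -0.2]
opening: -0.003
grasp_force: 0.0
t 7.43 tip(case) [-62.    3.8 157.3] d [ 0.62  0.71 -0.34] u [ 0.5  -0.01  0.87] q [-0.53  0.6   2.21  1.45  1.24 -2.4 ] F [-0.2  0.6 -0.2] op -0.0
yellow [270. 175.] area 263.0 r 146.0 angle 0.734
contact_force: [-0.5, -1.6, -0.1]
opening: -0.001
grasp_force: 0.0
t 7.82 tip(case) [-62.    4.  157.2] d [ 0.62  0.71 -0.34] u [ 0.5  -0.01  0.87] q [-0.53  0.6   2.21  1.45  1.24 -2.4 ] F [-0.5 -1.6 -0.1] op -0.0
yellow [274.7 178.9] area 270.5 r 147.0 angle 0.611
contact_force: [-1.6, -1.7, 0.2]
opening: -0.002
grasp_force: 0.0
t 8.2 tip(case) [-62.    3.9 157.2] d [ 0.62  0.71 -0.34] u [ 0.5  -0.01  0.87] q [-0.53  0.6   2.21  1.45  1.24 -2.4 ] F [-1.6 -1.7  0.2] op -0.0
yellow [274.9 179.2] area 270.0 r 147.0 angle 0.605
```

View pics/catch.png

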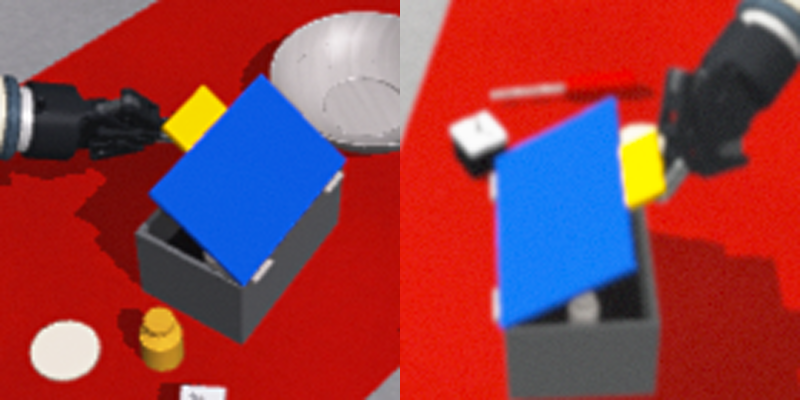

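The lid is caught at about 0.6 rad, with the yellow tab's -y corner resting on the finger (about (165,130) on the left, (665,185) on the right). Contact is rather far back along the finger, so I'll slide the hand 20 mm sideways to bring it nearer the tip.

```bash
python3 -m handwheel '0 0 0 -1.2 .65 -1.65 0; 0 0 0 -1.2 .65 -1.65 0; 0 0 0 -1.2 .65 -1.65 0; 0 0 0 -1.2 .65 -1.65 0; 0 0 0 -1.2 .65 -1.65 0' |tail -3
python3 -c "
from ang import *
where();lid()"
python3 -m handwheel '0 0 0 -1.2 .65 -1.65 0; 0 0 0 -1.2 .65 -1.65 0; 0 0 0 -1.2 .65 -1.65 0; 0 0 0 -1.2 .65 -1.65 0; 0 0 0 -1.2 .65 -1.65 0' |tail -3
python3 - <<'E'
from ang import *
where();lid()
ims=[cams.grab_frame(n) for n in("scene","side")]
f=lambda x:cv2.resize(x,(400,400),interpolation=cv2.INTER_CUBIC)
o=np.hstack([f(ims[0][120:190,190:260]),f(ims[1][140:210,250:320])]); cv2.imwrite("pics/shift.png",o[:,:,::-1])
E
```

```text
contact_force: [-0.7, 0.3, -0.9]
opening: -0.002
grasp_force: 0.8
t 8.77 tip(case) [-61.9  -6.4 160.7] d [ 0.62  0.71 -0.34] u [ 0.5  -0.01  0.87] q [-0.55  0.6   2.2   1.43  1.25 -2.38] F [-0.7  0.3 -0.9] op -0.0
yellow [276.3 180.6] area 265.5 r 147.0 angle 0.564
contact_force: [-0.5, -0.1, -1.9]
opening: -0.001
grasp_force: 0.9
t 9.23 tip(case) [-61.7 -16.4 164.2] d [ 0.62  0.71 -0.34] u [ 0.5  -0.01  0.87] q [-0.56  0.59  2.19  1.41  1.26 -2.36] F [-0.5 -0.1 -1.9] op -0.0
yellow [275.7 180. ] area 263.5 r 147.0 angle 0.581
```

View pics/shift.png

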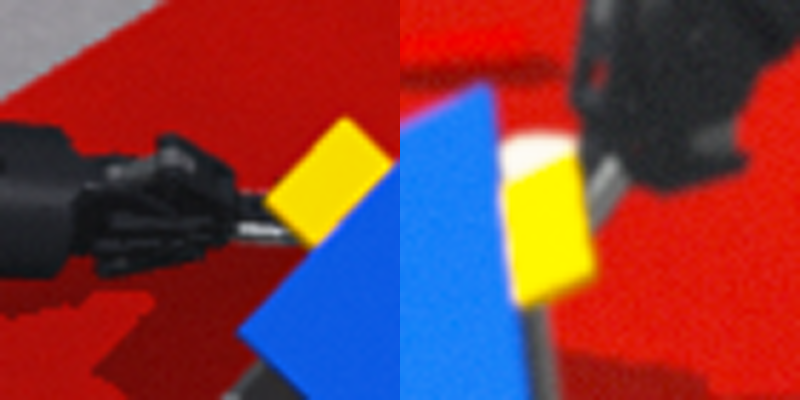

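The tab's corner now rests on the slim part of the finger (left at about (270,215)). Now I'll lower it slowly along the arc.

```bash
for i in 1; do python3 -m handwheel '0 0 0 -.1 -2.2 .1 0; 0 0 0 -.1 -2.2 .1 0; 0 0 0 -.1 -2.2 .1 0; 0 0 0 -.1 -2.2 .1 0; 0 0 0 -.1 -2.2 .1 0' |grep force; done
python3 -m handwheel '0 0 0 -.1 -2.2 .1 0; 0 0 0 -.1 -2.2 .1 0; 0 0 0 -.1 -2.2 .1 0; 0 0 0 -.1 -2.2 .1 0; 0 0 0 -.1 -2.2 .1 0' |grep force
python3 -c "
from ang import *
where();lid()"
python3 -m handwheel '0 0 0 -.1 -2.2 .1 0; 0 0 0 -.1 -2.2 .1 0; 0 0 0 -.1 -2.2 .1 0; 0 0 0 -.1 -2.2 .1 0; 0 0 0 -.1 -2.2 .1 0' |grep force
python3 -c "
from ang import *
where();lid()"
```

```text
contact_force: [-0.6, 0.2, -0.8]
grasp_force: 0.3
contact_force: [0.2, -0.7, -1.3]
grasp_force: 0.3
t 10.22 tip(case) [-71.5 -16.  144.2] d [ 0.62  0.71 -0.34] u [ 0.5  -0.01  0.87] q [-0.58  0.64  2.2   1.41  1.25 -2.42] F [ 0.2 -0.7 -1.3] op -0.01
yellow [279.4 184.8] area 271.5 r 147.0 angle 0.448
contact_force: [0.4, 0.5, 0.3]
grasp_force: 0.3
t 10.68 tip(case) [-76.4 -15.8 134.3] d [ 0.62  0.71 -0.34] u [ 0.5  -0.01  0.87] q [-0.59  0.66  2.2   1.41  1.25 -2.45] F [0.4 0.5 0.3] op 0.0
yellow [280.9 187.2] area 270.0 r 148.0 angle 0.383
```

```bash
python3 -m handwheel '0 0 0 -.5 -2 .4 0; 0 0 0 -.5 -2 .4 0; 0 0 0 -.5 -2 .4 0; 0 0 0 -.5 -2 .4 0; 0 0 0 -.5 -2 .4 0' |grep force
python3 -m handwheel '0 0 0 -.5 -2 .4 0; 0 0 0 -.5 -2 .4 0; 0 0 0 -.5 -2 .4 0; 0 0 0 -.5 -2 .4 0; 0 0 0 -.5 -2 .4 0' |grep force
python3 -c "
from ang import *
where();lid()"
python3 -m handwheel '0 0 0 -.3 -1.4 .3 0; 0 0 0 -.3 -1.4 .3 0; 0 0 0 -.3 -1.4 .3 0; 0 0 0 -.3 -1.4 .3 0; 0 0 0 -.3 -1.4 .3 0' |grep force
python3 -c "
from ang import *
where();lid()"
```

```text
contact_force: [-0.5, -0.4, 0.1]
grasp_force: 0.4
contact_force: [-0.4, -0.5, 1.5]
grasp_force: 0.4
t 11.57 tip(case) [-80.8 -16.2 113.8] d [ 0.62  0.71 -0.34] u [ 0.5  -0.01  0.87] q [-0.6   0.71  2.21  1.42  1.25 -2.5 ] F [-0.4 -0.5  1.5] op -0.0
yellow [282.8 191.6] area 283.0 r 148.0 angle 0.269
contact_force: [-0.5, -0.3, 0.0]
grasp_force: 0.4
t 12.03 tip(case) [-82.3 -16.1 106.7] d [ 0.62  0.71 -0.34] u [ 0.5  -0.01  0.87] q [-0.6   0.72  2.21  1.43  1.24 -2.52] F [-0.5 -0.3  0. ] op 0.0
yellow [283.2 193.5] area 276.5 r 147.0 angle 0.222
```

```bash
python3 -m handwheel '0 0 0 -.3 -1.2 .3 0; 0 0 0 -.3 -1.2 .3 0; 0 0 0 -.3 -1.2 .3 0; 0 0 0 -.3 -1.2 .3 0; 0 0 0 -.3 -1.2 .3 0' |grep force
python3 -m handwheel '0 0 0 -.3 -1.2 .3 0; 0 0 0 -.3 -1.2 .3 0; 0 0 0 -.3 -1.2 .3 0; 0 0 0 -.3 -1.2 .3 0; 0 0 0 -.3 -1.2 .3 0' |grep force
python3 -c "
from ang import *
where();lid()"
python3 -m handwheel '0 0 0 -.2 -.7 .2 0; 0 0 0 -.2 -.7 .2 0; 0 0 0 -.2 -.7 .2 0; 0 0 0 -.2 -.7 .2 0; 0 0 0 -.2 -.7 .2 0' |grep force
python3 -c "
from ang import *
where();lid()"
```

```text
contact_force: [1.1, -0.4, -0.7]
grasp_force: 0.3
contact_force: [0.7, -0.9, -1.6]
grasp_force: 0.3
t 12.92 tip(case) [-84.7 -15.9  94.2] d [ 0.62  0.71 -0.34] u [ 0.5  -0.01  0.87] q [-0.6   0.75  2.2   1.43  1.24 -2.55] F [ 0.7 -0.9 -1.6] op -0.0
yellow [283.9 196.5] area 278.5 r 148.0 angle 0.145
contact_force: [0.3, -0.3, -0.7]
grasp_force: 0.4
t 13.38 tip(case) [-85.2 -15.9  90.6] d [ 0.62  0.71 -0.34] u [ 0.5  -0.01  0.87] q [-0.6   0.76  2.2   1.43  1.24 -2.56] F [ 0.3 -0.3 -0.7] op 0.0
yellow [284.  197.5] area 275.5 r 148.0 angle 0.12
```

```bash
python3 -m handwheel '0 0 0 -.2 -.7 .2 0; 0 0 0 -.2 -.7 .2 0; 0 0 0 -.2 -.7 .2 0; 0 0 0 -.2 -.7 .2 0; 0 0 0 -.2 -.7 .2 0' |grep force
python3 -c "
from ang import *
where();lid()"
python3 -m handwheel '0 0 0 -.2 -.5 .2 0; 0 0 0 -.2 -.5 .2 0; 0 0 0 -.2 -.5 .2 0; 0 0 0 -.2 -.5 .2 0; 0 0 0 -.2 -.5 .2 0' |grep force
python3 -m handwheel '0 0 0 -.2 -.5 .2 0; 0 0 0 -.2 -.5 .2 0; 0 0 0 -.2 -.5 .2 0; 0 0 0 -.2 -.5 .2 0; 0 0 0 -.2 -.5 .2 0' |grep force
python3 -c "
from ang import *
where();lid()"
```

```text
contact_force: [0.8, -0.1, -0.2]
grasp_force: 0.4
t 13.85 tip(case) [-85.7 -15.8  86.8] d [ 0.62  0.71 -0.34] u [ 0.5  -0.01  0.87] q [-0.6   0.77  2.2   1.44  1.24 -2.57] F [ 0.8 -0.1 -0.2] op 0.0
yellow [284.  198.3] area 272.5 r 148.0 angle 0.099
contact_force: [-1.6, -0.1, -1.0]
grasp_force: 0.5
contact_force: [-0.8, -0.5, -1.3]
grasp_force: 0.7
t 14.73 tip(case) [-85.8 -15.8  81.1] d [ 0.62  0.71 -0.34] u [ 0.5  -0.01  0.87] q [-0.6   0.78  2.2   1.44  1.24 -2.58] F [-0.8 -0.5 -1.3] op 0.0
yellow [284.1 199.8] area 268.5 r 148.0 angle 0.062
```

```bash
python3 -m handwheel '0 0 0 -.2 -.4 .2 0; 0 0 0 -.2 -.4 .2 0; 0 0 0 -.2 -.4 .2 0; 0 0 0 -.2 -.4 .2 0; 0 0 0 -.2 -.4 .2 0' |grep force
python3 -m handwheel '0 0 0 -.2 -.4 .2 0; 0 0 0 -.2 -.4 .2 0; 0 0 0 -.2 -.4 .2 0; 0 0 0 -.2 -.4 .2 0; 0 0 0 -.2 -.4 .2 0' |grep force
python3 -c "
from ang import *
where();lid()"
python3 -m handwheel '0 0 0 -.2 -.4 .2 0; 0 0 0 -.2 -.4 .2 0; 0 0 0 -.2 -.4 .2 0; 0 0 0 -.2 -.4 .2 0; 0 0 0 -.2 -.4 .2 0' |grep force
python3 -c "
from ang import *
where();lid()"
```

```text
contact_force: [-2.4, -1.2, -0.4]
grasp_force: 0.9
contact_force: [0.2, -0.6, -0.0]
grasp_force: 0.0
t 15.62 tip(case) [-85.2 -15.8  76.3] d [ 0.62  0.71 -0.34] u [ 0.5  -0.01  0.87] q [-0.6   0.8   2.2   1.44  1.24 -2.59] F [ 0.2 -0.6 -0. ] op -0.0
yellow [284.1 200.4] area 269.5 r 148.0 angle 0.046
contact_force: [0.6, -0.4, 0.0]
grasp_force: 0.0
t 16.08 tip(case) [-85.1 -15.6  73.8] d [ 0.62  0.71 -0.34] u [ 0.5  -0.01  0.87] q [-0.6   0.8   2.2   1.45  1.23 -2.59] F [ 0.6 -0.4  0. ] op -0.0
yellow [284.1 200.3] area 269.0 r 147.0 angle 0.048
```

```bash
python3 -m handwheel '0 0 0 -2 -4.5 2 0; 0 0 0 -2 -4.5 2 0; 0 0 0 -2 -6 -17 0; 0 0 0 -4 -10 -30 0; 0 0 0 -5 -12 -36 0' |grep force
python3 -m handwheel '0 0 0 -4 -10 -36 0; 0 0 0 0 10 -36 0; 0 0 0 0 10 -30 0; 0 0 0 0 0 0 0;0 0 0 0 0 0 0' |grep force
python3 - <<'E'
from ang import *
where();lid()
ims=[cams.grab_frame(n) for n in("scene","side")]
f=lambda x:cv2.resize(x,(400,400),interpolation=cv2.INTER_CUBIC)
o=np.hstack([f(ims[0][110:290,170:350]),f(ims[1][110:290,180:360])]); cv2.imwrite("pics/end.png",o[:,:,::-1])
E
```

```text
contact_force: [0.9, -0.6, -0.5]
grasp_force: 0.0
contact_force: [-0.3, 1.0, 0.7]
grasp_force: 0.0
t 16.97 tip(case) [-198.8 -158.6  105.8] d [ 0.62  0.71 -0.34] u [ 0.5  -0.01  0.87] q [-0.99  0.74  2.09  1.03  1.37 -2.47] F [-0.3  1.   0.7] op -0.0
yellow [283.8 200.6] area 258.5 r 147.0 angle 0.043
```

View pics/end.png

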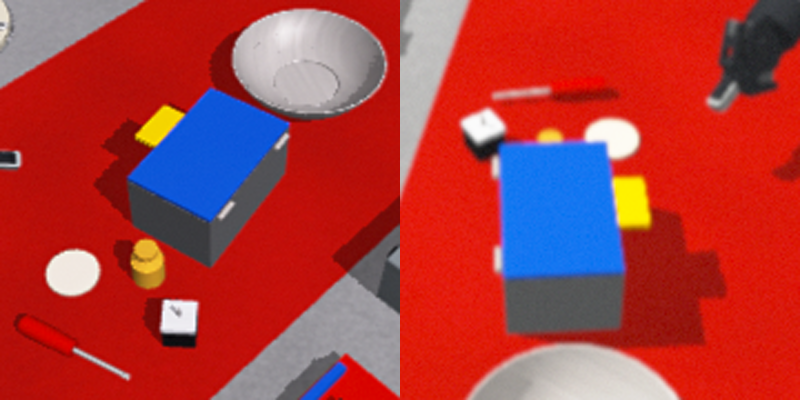

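The lid is fully shut: the blue lid sits flush on the case at (210,155) with the tab overhanging at (160,125). Everything else is where it was, and the hand is well clear.

```bash
python3 -c "
from rig import r
print(r.sign_off())"
```

```text
the job is handed in; nothing more can be done
None
```

The case is shut and handed in at about 17 s: I tipped the lid until it fell by itself, caught it part-way on the closed fingers, lowered it slowly without a slam, and took the hand away with everything else left where it was.

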